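# Lay the carton down and shut the medicine box

## Robot

A 6-joint arm with a two-finger parallel gripper is mounted at the origin on the work surface. World frame = base frame: x ahead of the robot, y to its left, z up, the work surface at z = 0. Lengths are in mm, angles in rad, forces in N, time in s.
With the tool pointing down it reaches from about 275 to 1000 mm from the base axis. Payload 8.4 kg.
Tool frame: the origin (TCP) lies between the finger pads; the fingertips stand r.nose_length ahead of it and the grasp point (between the pads) lies 8 mm behind it (r.nose_length is the distance from the TCP to the fingertips, in mm); y points along the fingers, x is the direction in which the jaws open and shut, and the axes are right-handed (so a half turn about y gives the same grasp; the last joint's range is limited). The gripper opens to 85 mm and grips with 20 to 120 N. Pads are 22 mm wide; open, the fingers measure 114 mm over their backs; the gripper's body (76 mm by 85 mm) begins 54 mm behind the grasp point. The pads swing forward as they close: fully open they stand 13 mm farther back than shut.
Start: joints at [-1.177, 0.353, 1.633, -0, 1.155, -0.002], TCP at [240.965, -576.683, 242.281] pointing down, gripper open.
Joint ranges: [-2.63, 2.63], [-0.92, 2.1], [0.06, 2.66], [-1.3, 4.44], [0, 2.69], [-3.02, 3.02]. Speed limits (rad/s): [2.22, 2.22, 2.79, 3.14, 3.14, 3.14].

## Interface

Orientations are given as [roll, pitch, yaw] about the fixed x, y, z axes, in that order (R = Rz(yaw) Ry(pitch) Rx(roll)).
In Python, from rig import r, cams, order gives the robot as it stands. The module is installed in compiled form; this text tells all that it offers.
- The arm moves only by the shell command python3 -m crank 'ROWS' [FORCE]. ROWS is JSON, a list of rows, each a list of 7 numbers: the turn, a rotation vector about the tool's x, y, z in degrees, then the shift along the tool's x, y, z in cm, then the opening, from -1 (shut) to 1 (fully open). A call has exactly 10 rows; each row shifts and turns the pose as measured when the row begins, along the tool's axes as they then stand; what a row does not reach is not made up. A row lasts 1/12 s, in which the tool goes at most 41.7 mm and 7.16 degrees, less where a joint would pass 70% of its speed; a pose out of reach is approached as far as the arm can. A call with a gripper value outside its range is refused whole. The fingers move at their own pace and stop on an object; FORCE is the grip in N (left out, the last holds). Time passes only in rows, so rows that do not move let the fingers close, or fill a call up. It gives the time, the measured TCP pose, the force and the opening at its end, in the units of the state.
- r.sense(): the state, without advancing time (a new reading comes with each control period).
- cams.grab_frame(name): name is "side" or "top" or "wrist"; returns the picture (400x640x3 uint8, blue, green, red); there is no depth.
- cams.camera_info(name): a dict with "intrinsics" (3x3 intrinsics, pixels), "view" (4x4, takes a point from world to camera coordinates); the wrist camera has in their place "hand_eye" (4x4, takes a point from camera to tool coordinates, whose origin is the TCP and whose axes are the tool frame's). Camera axes: x right, y up, looking along -z (the intrinsics and any distortion apply to the point x, -y, -z); pixel columns grow to the right and rows downward; lengths in mm; the calibration is good to about 2 mm. The wrist camera is an equidistant fisheye: a pixel r from the principal point sees the ray r / f radians off the axis. A picture is of the moment at which its call begins: read the wrist's pose just before it. camera_info takes no time and is no camera call.
- order.sign_off(): hands the job in, once; it reports no verdict.
The state is a dict: "clock": time; "qpos": joint angles; "qvel": joint speeds; "joint_efforts": joint torques, N m; "eef_pos": TCP position; "tcp_rot": TCP orientation; "contact_force": force on the tool from outside, world axes, zero at the start; "wrist_torque": the same for the moment, N m; "opening": opening from 0.0 (shut) to 1.0 (fully open).
Only numpy, scipy, OpenCV 4.12 (cv2) and the standard library are available. Lean on these libraries where they do the work, as an engineer would, in place of code of your own. Each camera call takes 0.05 s, during which the arm holds its last target.

## Task

A carton left standing on end in the storage box keeps its lid from closing. Push the carton over with a fingertip, towards the end of the box with more room, so that it lies flat on the floor of the box, and only then push the lid over and down until it is fully shut. Do not pick up the carton or anything else, and leave the other things where they are.

Things in the scene. Friction and masses are not known exactly. Their poses are not given: they have to be found in the camera images.
- storage_box: long low grey storage box, open-topped, fixed to the counter: 340 mm long (its x axis), 190 mm wide (its y axis), rim 65 mm above the counter; walls and floor 5 mm thick. Origin: centre of its underside, z up. The lid is hinged along the rim of its +y long side (the robot's left, give or take 20 degrees).
- carton: white medicine carton standing on end in the -y half of the box: 36 mm (its x axis, along the box's length within 5 degrees) x 60 mm (y) x 125 mm tall (z), about 0.12 kg; its top is 65 mm above the rim. Origin: centre of its foot. Pushed above the rim it tips, and falls by itself past 16 degrees. It has room to lie flat towards the farther end of the box.
- carton_center (a point): centre of the carton, 62.5 mm above its origin along its z axis.
- box_lid (a joint): the box's white plastic lid, a 340 x 190 mm plate 6 mm thick on a stiff hinge: it stays wherever it is left. 0 = fully shut, 1.57 = standing straight up, 1.9 = stop, leaning back outwards; it starts open at 1.6 to 1.85. Swinging it takes 1 to 4 N near its free edge.
- lid_hinge (a point): point on the hinge line, at the middle of the lid's length, level with the lid's underside when shut (0.5 mm above the rim, on the box's +y outer side). The hinge line is parallel to the box's x axis.
- lid_edge (a point): middle of the lid's free edge, on its outer face: 190 mm from the hinge line. When shut it lies over the box's -y wall, 71.5 mm above the counter.
- flat_pack: low white carton, 100 x 40 x 24 mm high, lying in the box along its hinged (+y) wall, on the -x half. Origin: centre of its underside. Bystander.
- vial: small amber jar with a white cap, 32 mm diameter, 50 mm high, standing in the box near its hinged (+y) wall, on the +x half. Origin: centre of its underside. Bystander.
- amber_bottle: amber jar, 44 mm diameter, 85 mm high, standing on the counter to the robot's right. Origin: centre of its underside. Bystander.
- white_bottle: white bottle, 60 mm diameter, 110 mm high, standing on the counter to the robot's right. Origin: centre of its underside. Bystander.
- beaker: white open cup, 70 mm diameter, 85 mm high, standing on the counter to the robot's left. Origin: centre of its underside. Bystander.
- spatula: 200 mm spatula lying on the counter to the robot's left, along its own x axis. Bystander.
- tape_roll: roll of tape lying flat, 84 mm outer diameter, 24 mm high, on the counter to the robot's left. Origin: centre of its underside. Bystander.
- short_carton: white carton, 45 x 70 x 60 mm high, on the counter to the robot's right. Origin: centre of its underside. Bystander.
There are look-alikes about, which are no part of the job. What is shaped like the carton but blue is not meant.

How it is judged:
By the outcome, as a careful person would: the job done as asked, in the order asked, and still so for the second after the job is handed in, with the robot touching nothing.
It also fails if it takes over 50 s, if anything falls off the work surface, if the arm or the gripper's body presses on something with over 40 N, if the wrist force passes 120 N, or if a joint passes its speed limit or range.

## Working session

There is one attempt and no reset: what is moved stays moved. The work goes in short steps, Python scripts to look and compute and a shell command to move; the robot and the scene stay as the last step left them, time stands still between calls to the robot, and variables do not carry over. Pictures are saved under pics/ and viewed, and the job is handed in when it is done.

```bash
mkdir -p pics; python3 - <<'E'
from rig import r,cams,order
import cv2,json
s=r.sense();print(s,r.nose_length)
for n in("side","top","wrist"):
    im=cams.grab_frame(n);cv2.imwrite(f"pics/{n}0.png",im)
    print(n,{k:(v.tolist() if hasattr(v,'tolist') else v) for k,v in cams.camera_info(n).items()})
E
```

```text
{'clock': 0.0, 'qpos': array([-1.17742310e+00,  3.53653689e-01,  1.63414078e+00,  5.10933319e-06,
        1.15519902e+00, -2.40359996e-03]), 'qvel': array([ 0.00134222,  0.0004663 ,  0.00043881,  0.00078428, -0.00110264,
        0.00104165]), 'joint_efforts': array([ 1.56408398e-03, -6.05258989e+01, -3.42071486e+01,  1.84361775e-04,
        9.28558235e-03, -8.57036554e-06]), 'eef_pos': array([ 240.77438972, -576.25685714,  241.55536742]), 'tcp_rot': array([-1.57078829e+00,  1.40082205e-03, -1.17502156e+00]), 'contact_force': array([ 0.02763179, -0.07627112,  0.21151081]), 'wrist_torque': array([ 0.04893461, -0.02725751,  0.00027982]), 'opening': 0.999426998205764} 11.0
side {'intrinsics': [[374.37962937500794, 0.0, 315.0970364197561], [0.0, 374.37962937500794, 197.18870533981467], [0.0, 0.0, 1.0]], 'view': [[-0.6682277337441263, 0.7438166732901599, 0.014437880410515387, 332.9055927331035], [-0.45033795278104666, -0.4198682630366596, 0.7879761227217194, 178.3498757032296], [0.5921717860048424, 0.5200455732242492, 0.6155364957739692, -1625.2479670280368], [0.0, 0.0, 0.0, 1.0]]}
top {'intrinsics': [[397.33045000042836, 0.0, 318.3280047078562], [0.0, 397.33045000042836, 196.18500553203137], [0.0, 0.0, 1.0]], 'view': [[-0.022791979438364543, -0.9997164583561757, 0.006894096392247633, 19.661720473455173], [0.9971892183685921, -0.022240969097426712, 0.07154720164369449, -525.7597742433169], [-0.07137358364771475, 0.008505420941478778, 0.9974133894087703, -1351.0574848256713], [0.0, 0.0, 0.0, 1.0]]}
wrist {'intrinsics': [[309.70691628693146, 0.0, 319.7407649696048], [0.0, 309.70691628693146, 201.07803995478565], [0.0, 0.0, 1.0]], 'hand_eye': [[0.9999999055379544, 0.0002725408028299887, -0.0003385935498365603, -1.0527546806646804], [-0.0004059028887922307, 0.3069396948495271, -0.951728878919056, -132.1666811302036], [-0.00015545715187202753, 0.9517289264528996, 0.30693977648047494, 78.76246782346242], [0.0, 0.0, 0.0, 1.0]]}
```

View pics/side0.png

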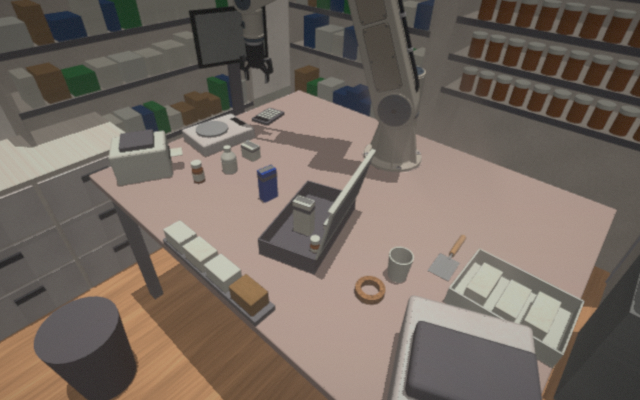

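View pics/top0.png

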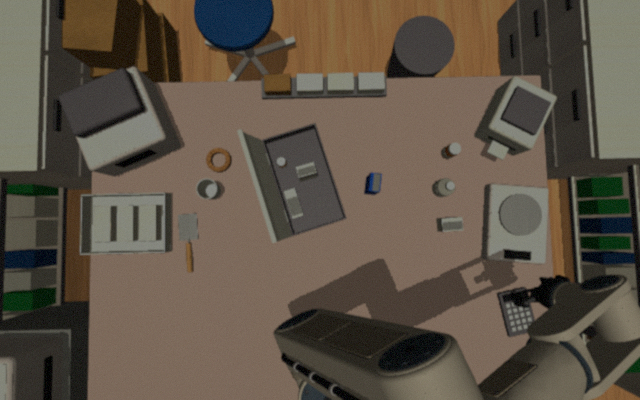

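View pics/wrist0.png

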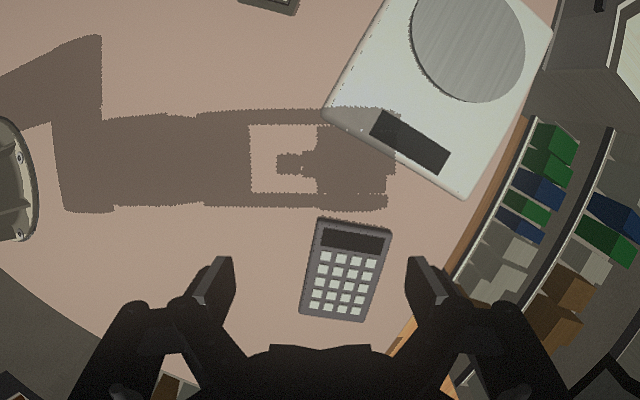

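```bash
python3 - <<'E'
import cv2
a=cv2.imread('pics/top0.png')[115:250,220:400];b=cv2.imread('pics/side0.png')[140:275,240:400]
cv2.imwrite('pics/ctop.png',cv2.resize(a,None,fx=4.4,fy=4.4,interpolation=2));cv2.imwrite('pics/cside.png',cv2.resize(b,None,fx=4.4,fy=4.4,interpolation=2))
E
```

```text
(no output)
```

View pics/ctop.png

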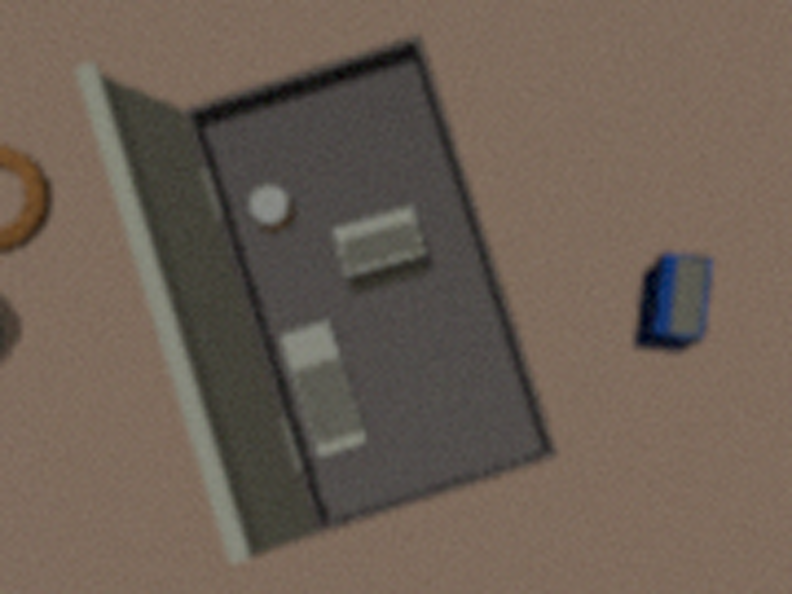

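View pics/cside.png

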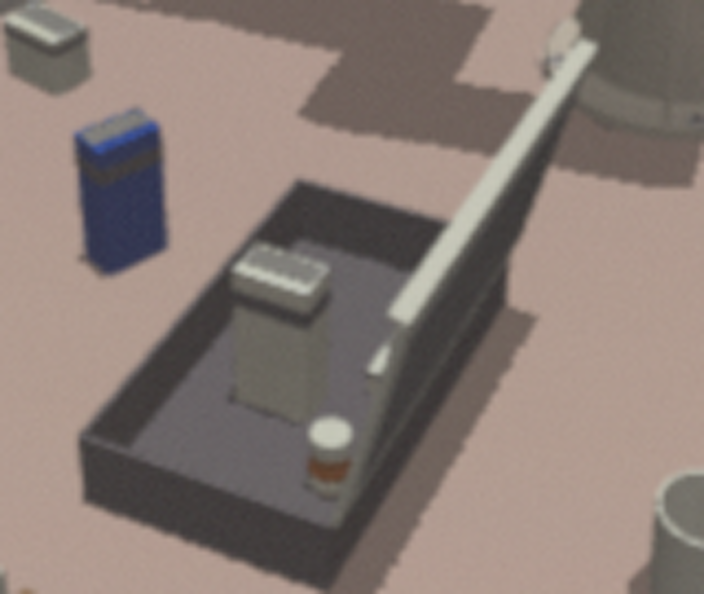

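```bash
cat > h.py <<'E'
from rig import r,cams,order
import numpy as np,cv2
def ray(n,u,v):
    c=cams.camera_info(n);K=np.array(c['intrinsics']);V=np.array(c['view'])
    d=np.linalg.inv(K)@[u,v,1];d=d*[1,-1,-1];R=V[:3,:3];return -R.T@V[:3,3],R.T@d
def plane(n,u,v,z):
    o,d=ray(n,u,v);return o+d*(z-o[2])/d[2]
def proj(n,P):
    c=cams.camera_info(n);V=np.array(c['view']);p=V[:3,:3]@P+V[:3,3];q=np.array(c['intrinsics'])@(p*[1,-1,-1]);return q[:2]/q[2]
T=lambda x,y:(220+x/4.4,115+y/4.4)
S=lambda x,y:(240+x/4.4,140+y/4.4)
E
python3 - <<'E'
from h import *
np.set_printoptions(precision=1,suppress=True)
for nm,l in (('TR',(418,40)),('BR',(552,450)),('BL',(328,522)),('TL',(195,112))): print(nm,plane('top',*T(*l),65))
print('side +x-y',plane('side',*S(83,437),65),'-x-y',plane('side',*S(300,182),65))
for l in ((335,235),(415,208),(428,255),(347,277)): print('top c',plane('top',*T(*l),130))
for l in ((233,265),(262,243),(330,263),(320,297)): print('side c',plane('side',*S(*l),130))
print('vial',plane('top',*T(269,205),55))
for l in ((285,345),(330,320),(365,440),(320,455)):print('flat',plane('top',*T(*l),29))
for l in ((90,65),(243,560)):
  for z in(245,255): print('lid edge',plane('top',*T(*l),z))
E
```

```text
TR [766.9  13.9  65. ]
BR [450.6 -80.2  65. ]
BL [400.4  89.7  65. ]
TL [714.6 185.4  65. ]
side +x-y [771.8  18.7  65. ] -x-y [452.9 -75.6  65. ]
top c [608.3  77.3 130. ]
top c [626.7  19.1 130. ]
top c [592.2  10.4 130. ]
top c [577.5  69.2 130. ]
side c [626.1  19.8 130. ]
side c [593.7  17.1 130. ]
side c [577.6  68.4 130. ]
side c [610.4  88.6 130. ]
vial [643.3 130.9  55. ]
flat [537.4 122.5  29. ]
flat [556.2  87.1  29. ]
flat [462.2  61.8  29. ]
flat [451.4  96.8  29. ]
lid edge [708.5 231.7 245. ]
lid edge [706.  229.8 255. ]
lid edge [380.9 135.6 245. ]
lid edge [381.3 134.6 255. ]
```

The target is the white carton in the box (top view, about 306,170). It has a white top at 130 mm and measures about 36x60 mm. The blue one (top view, about 374,183) stands outside the box and is the look-alike. The box centre is about (583,52), turned 16.6°. The carton is about 16 mm towards +x of centre, so the roomier end is -x, towards the robot. First I shut the fingers and turn.

```bash
python3 -m crank '[[0,-7,0,0,0,0,-1],[0,-7,0,0,0,0,-1],[0,-7,0,0,0,0,-1],[0,-7,0,0,0,0,-1],[0,-7,0,0,0,0,-1],[0,-7,0,0,0,0,-1],[0,-7,0,0,0,0,-1],[0,-7,0,0,0,0,-1],[0,-7,0,0,0,0,-1],[0,-7,0,0,0,0,-1]]'
```

```text
clock: 0.98
eef_pos: [240.0, -574.4, 238.3]
tcp_rot: [-1.564, 0.002, 0.074]
contact_force: [-0.1, 0.8, -0.6]
opening: 0.0
```

```bash
python3 -m crank '[[0,-6.2,0,0,-0.3,0,-1],[0,-6.2,0,0,-0.3,0,-1],[0,0,0,3,-0.1,2.5,-1],[0,0,0,3,-0.1,2.5,-1],[0,0,0,3,-0.1,2.5,-1],[0,0,0,3,-0.1,2.5,-1],[0,0,0,3,-0.1,2.5,-1],[0,0,0,3,-0.1,2.5,-1],[0,0,0,3,-0.1,2.5,-1],[0,0,0,3,-0.1,2.5,-1]]'
```

```text
clock: 1.82
eef_pos: [408.6, -305.6, 250.8]
tcp_rot: [-1.562, 0.003, 0.302]
contact_force: [1.2, -0.7, -0.5]
opening: 0.0
```

```bash
python3 -m crank '[[0,0,0,3.1,0,2.4,-1],[0,0,0,3.1,0,2.4,-1],[0,0,0,3.1,0,2.4,-1],[0,0,0,3.1,0,2.4,-1],[0,0,0,3.1,0,2.4,-1],[0,0,0,3.1,0,2.4,-1],[0,0,0,3.1,0,2.4,-1],[0,0,0,3.1,0,2.4,-1],[0,0,0,3.1,0,2.4,-1],[0,0,0,3.1,0,2.4,-1]]'; python3 - <<'E'
from h import *
s=r.sense();p=s['eef_pos'];print(p,s['tcp_rot'])
y=s['tcp_rot'][2];d=np.array([672.7,66.3])-p[:2];print(d@[np.cos(y),np.sin(y)],d@[-np.sin(y),np.cos(y)])
E
```

```text
clock: 2.65
eef_pos: [639.6, 35.4, 251.8]
tcp_rot: [-1.563, 0.004, 0.303]
contact_force: [0.9, -0.4, -0.7]
opening: 0.001
[639.57525765  35.35721028 251.83130704] [-1.5626256   0.00355385  0.30255499]
40.8398780826865 19.667464247569995
```

```bash
python3 -m crank '[[0,0.7,0,2,0,1,-1],[0,0,0,2,0,1,-1],[0,0,0,0,2,0,-1],[0,0,0,0,2,0,-1],[0,0,0,0,2,0,-1],[0,0,0,0,2,0,-1],[0,0,0,0,2,0,-1],[0,0,0,0,2,0,-1],[0,0,0,0,1,0,-1],[0,0,0,0,0,0,-1]]'; python3 - <<'E'
from h import *
for n in('top','side','wrist'): cv2.imwrite(f'pics/{n}1.png',cams.grab_frame(n))
a=cv2.imread('pics/side1.png')[120:275,240:420];b=cv2.imread('pics/wrist1.png')
cv2.imwrite('pics/cs1.png',cv2.resize(a,None,fx=3.8,fy=3.8,interpolation=2))
E
```

```text
clock: 3.48
eef_pos: [677.0, 80.5, 114.1]
tcp_rot: [-1.561, 0.002, 0.3]
contact_force: [0.3, -0.2, 0.7]
opening: 0.0
```

View pics/cs1.png

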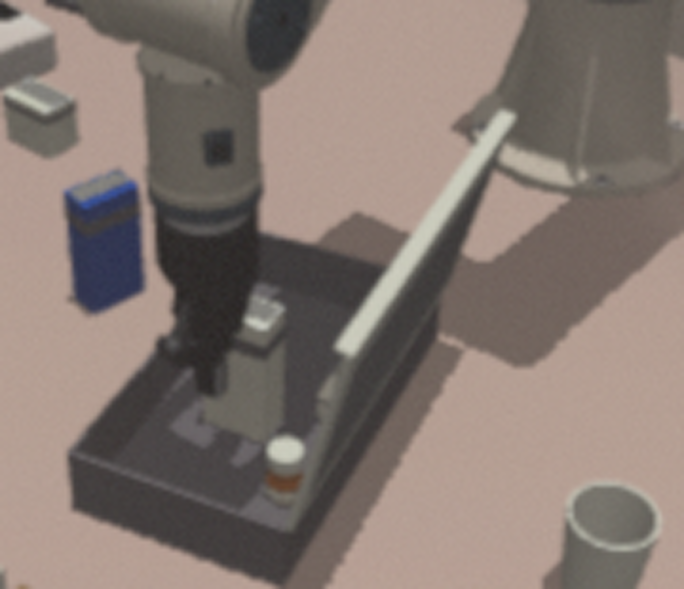

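View pics/wrist1.png

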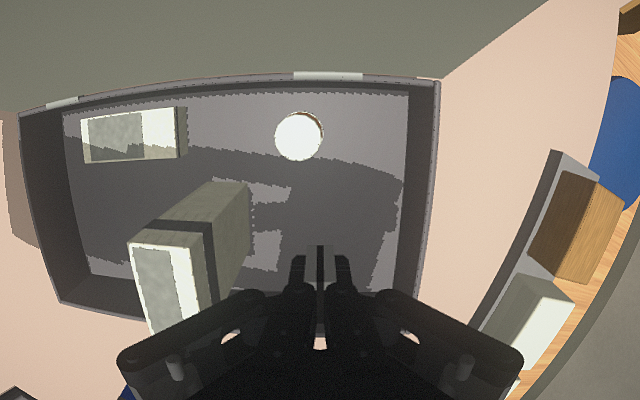

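```bash
python3 -m crank '[[0,0.7,0,-1.2,0,-0.7,-1],[0,0,0,-1.2,0,-0.6,-1],[0,0,0,-1.2,0,0,-1],[0,0,0,-0.8,0,0,-1],[0,0,0,-0.8,0,0,-1],[0,0,0,-0.8,0,0,-1],[0,0,0,-0.8,0,0,-1],[0,0,0,-0.8,0,0,-1],[0,0,0,-0.8,0,0,-1],[0,0,0,0,0,0,-1]]'; python3 - <<'E'
from h import *
for n in('wrist',): cv2.imwrite(f'pics/{n}2.png',cams.grab_frame(n))
E
```

```text
clock: 4.47
eef_pos: [597.6, 39.1, 124.1]
tcp_rot: [-1.564, -0.013, 0.285]
contact_force: [-0.2, 0.5, -0.3]
opening: 0.001
```

View pics/wrist2.png

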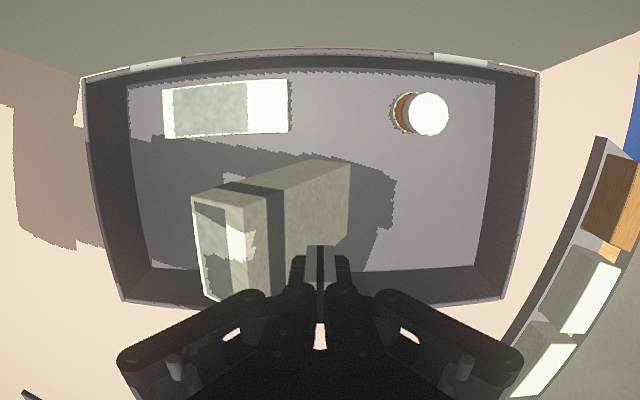

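```bash
python3 -m crank '[[0,0,0,0,0,0,-1],[0,0,0,0,0,0,-1],[0,0,0,0,0,0,-1],[0,0,0,0,0,0,-1],[0,0,0,0,0,0,-1],[0,0,0,0,-1,0,-1],[0,0,0,0,-2,0,-1],[0,0,0,0,-2,0,-1],[0,0,0,0,-2,0,-1],[0,0,0,0,-2,0,-1]]'; python3 - <<'E'
from h import *
for n in('wrist',): cv2.imwrite(f'pics/{n}3.png',cams.grab_frame(n))
E
```

```text
clock: 5.35
eef_pos: [596.3, 39.1, 214.6]
tcp_rot: [-1.562, -0.006, 0.286]
contact_force: [0.4, -0.4, -0.3]
opening: 0.001
```

View pics/wrist3.png

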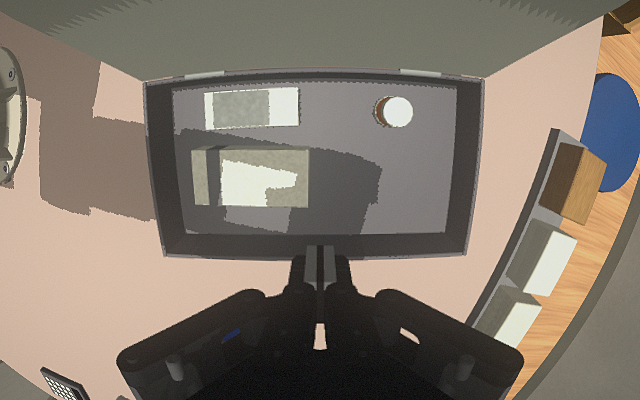

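The carton lies flat at wrist view (192–310, 147–207). The flat pack (205–299, 88–130) and the vial (393,111) have not moved. Next I go up and over the lid to its outer side.

```bash
python3 -m crank '[[0,0,0,0,-3.2,0,-1],[0,0,0,0,-3.2,0,-1],[0,0,0,0,-3.2,0,-1],[0,0,0,-0.2,0,3,-1],[0,0,0,-0.2,0,3,-1],[0,0,0,-0.2,0,3,-1],[0,0,0,-0.2,0,3,-1],[0,0,0,-0.1,0,3,-1],[0,0,0,0,0,3,-1],[0,0,0,0,0,0,-1]]'; python3 - <<'E'
from h import *
for n in('top','side'): cv2.imwrite(f'pics/{n}4.png',cams.grab_frame(n))
a=cv2.imread('pics/side4.png')[90:275,220:430]
cv2.imwrite('pics/cs4.png',cv2.resize(a,None,fx=3.2,fy=3.2,interpolation=2))
d=r.sense()['eef_pos'][:2]-[583,52];print(d@[.958,.287],d@[-.287,.958])
E
```

```text
clock: 6.23
eef_pos: [538.0, 213.7, 332.6]
tcp_rot: [-1.565, -0.026, 0.281]
contact_force: [-0.4, -0.2, -0.4]
opening: 0.004
3.4458196402754098 164.4401752202601
```

View pics/cs4.png

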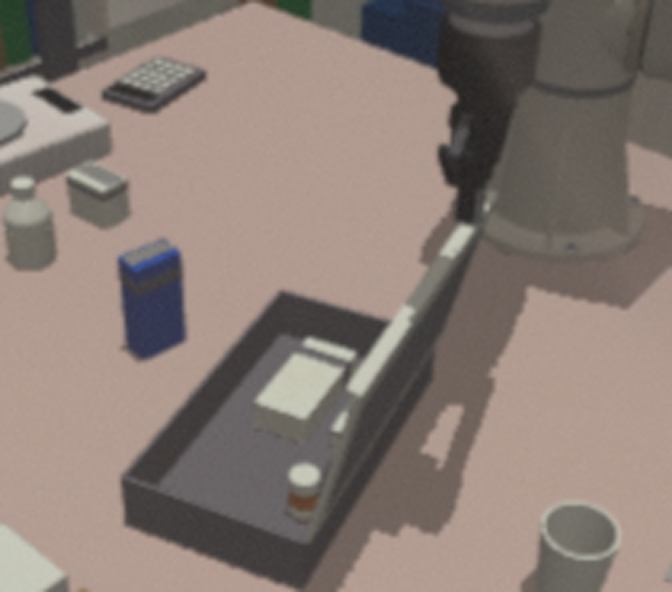

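View pics/top4.png

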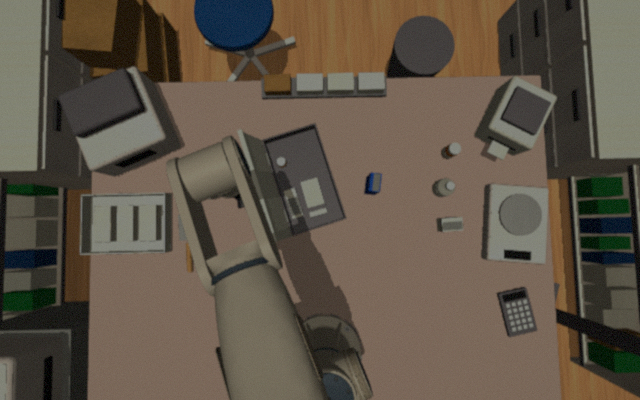

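```bash
python3 -m crank '[[0,0,0,0,0,1,-1],[0,0,0,0,0,1,-1],[0,0,0,0,0,0.4,-1],[0,0,0,0,2,0,-1],[0,0,0,0,2,0,-1],[0,0,0,0,2,0,-1],[0,0,0,0,2,0,-1],[0,0,0,0,1,0,-1],[0,0,0,0,0.5,0,-1],[0,0,0,0,0,0,-1]]'; python3 - <<'E'
from h import *
for n in('wrist',): cv2.imwrite(f'pics/{n}5.png',cams.grab_frame(n))
d=r.sense()['eef_pos'][:2]-[583,52];print(d@[.958,.287],d@[-.287,.958])
E
```

```text
clock: 7.17
eef_pos: [537.4, 233.4, 236.1]
tcp_rot: [-1.567, -0.03, 0.274]
contact_force: [-2.3, 0.7, 0.6]
opening: -0.004
8.715161525731837 186.92905349562065
```

View pics/wrist5.png

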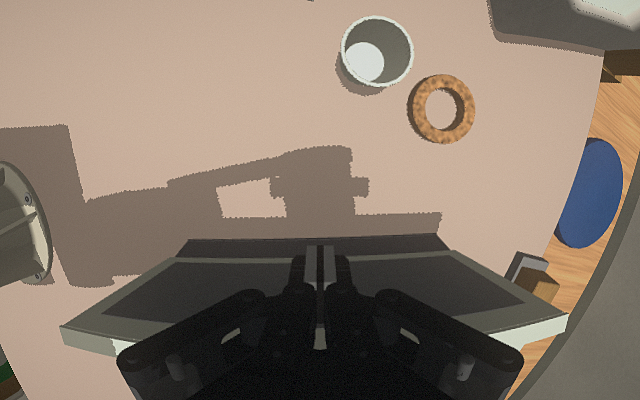

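```bash
python3 -m crank '[[0,0,0,0,0,-1.5,-1],[0,0,0,0,0,-1.5,-1],[0,0,0,0,0,-1.5,-1],[0,0,0,0,0,-1.5,-1],[0,0,0,0,0,-1.5,-1],[0,0,0,0,0.1,-1.3,-1],[0,0,0,0,0.2,-1.3,-1],[0,0,0,0,0.3,-1.3,-1],[0,0,0,0,0.4,-1,-1],[0,0,0,0,0,0,-1]]'; python3 - <<'E'
from h import *
for n in('side','wrist'): cv2.imwrite(f'pics/{n}6.png',cams.grab_frame(n))
a=cv2.imread('pics/side6.png')[90:275,220:430]
cv2.imwrite('pics/cs6.png',cv2.resize(a,None,fx=3.2,fy=3.2,interpolation=2))
d=r.sense()['eef_pos'][:2]-[583,52];print(d@[.958,.287],d@[-.287,.958])
E
```

```text
clock: 8.05
eef_pos: [577.6, 111.2, 235.6]
tcp_rot: [-1.564, -0.044, 0.275]
contact_force: [-0.1, 0.4, -0.4]
opening: -0.003
11.980140958437097 59.518990862928426
```

View pics/cs6.png

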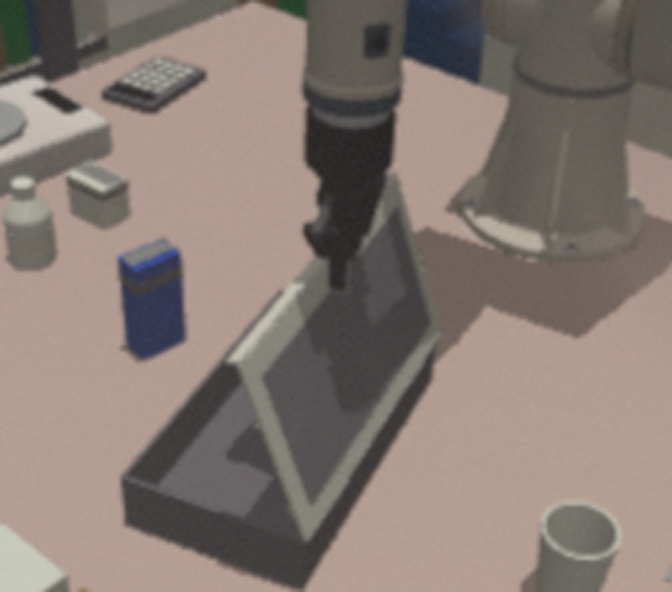

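View pics/wrist6.png

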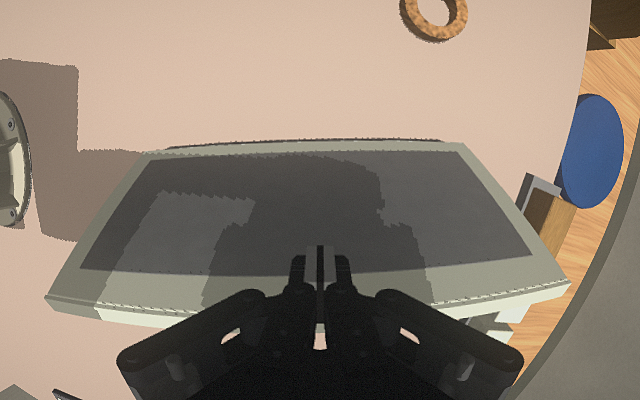

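```bash
python3 -m crank '[[0,0,1,0,0.7,-1.1,-1],[0,0,1,0,0.7,-1.1,-1],[0,0,0.5,0,0.7,-1.1,-1],[0,0,0,0,1,-1.1,-1],[0,0,0,0,1,-1.1,-1],[0,0,0,0,1,-1.1,-1],[0,0,0,0,1.2,-0.9,-1],[0,0,0,0,1.2,-0.9,-1],[0,0,0,0,1.2,-0.8,-1],[0,0,0,0,0,0,-1]]'; python3 - <<'E'
from h import *
for n in('side',): cv2.imwrite(f'pics/{n}7.png',cams.grab_frame(n))
a=cv2.imread('pics/side7.png')[90:275,220:430]
cv2.imwrite('pics/cs7.png',cv2.resize(a,None,fx=3.2,fy=3.2,interpolation=2))
d=r.sense()['eef_pos'][:2]-[583,52];print(d@[.958,.287],d@[-.287,.958])
E
```

```text
clock: 8.98
eef_pos: [604.7, 16.5, 137.6]
tcp_rot: [-1.563, 0.005, 0.277]
contact_force: [-0.3, 0.7, 0.2]
opening: -0.0
10.879480688899047 -39.70796725696264
```

View pics/cs7.png

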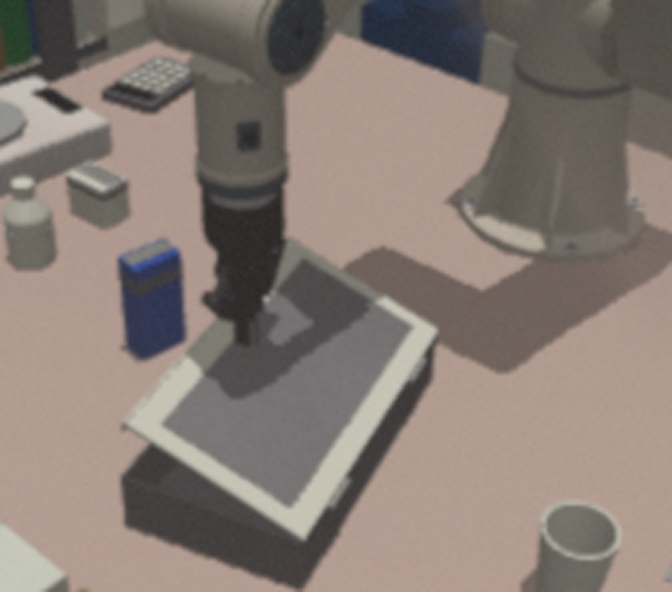

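```bash
python3 -m crank '[[0,0,0,0,1,-0.5,-1],[0,0,0,0,1,-0.4,-1],[0,0,0,0,1,-0.3,-1],[0,0,0,0,0.8,-0.2,-1],[0,0,0,0,0.7,0,-1],[0,0,0,0,0.5,0,-1],[0,0,0,0,0.3,0,-1],[0,0,0,0,0.3,0,-1],[0,0,0,0,0.3,0,-1],[0,0,0,0,0.2,0,-1]]'
```

```text
clock: 9.87
eef_pos: [609.8, 3.7, 82.5]
tcp_rot: [-1.564, 0.003, 0.279]
contact_force: [-4.7, -0.9, 9.0]
opening: -0.004
```

```bash
python3 -m crank '[[0,0,0,0,0.3,0,-1],[0,0,0,0,0.4,0,-1],[0,0,0,0,0.4,0,-1],[0,0,0,0,0.4,0,-1],[0,0,0,0,0.4,0,-1],[0,0,0,0,-0.5,0,-1],[0,0,0,0,-2,0,-1],[0,0,0,0,-3,0,-1],[0,0,0,0,-3,0,-1],[0,0,0,0,-3,0,-1]]'; python3 - <<'E'
from h import *
for n in('side','top','wrist'): cv2.imwrite(f'pics/{n}8.png',cams.grab_frame(n))
a=cv2.imread('pics/side8.png')[90:275,220:430]
cv2.imwrite('pics/cs8.png',cv2.resize(a,None,fx=3.2,fy=3.2,interpolation=2))
print(r.sense()['eef_pos'])
E
```

```text
clock: 10.7
eef_pos: [606.1, 4.2, 197.4]
tcp_rot: [-1.564, 0.01, 0.282]
contact_force: [-0.1, 0.9, -0.3]
opening: 0.001
[608.40589956   4.18276324 199.18013303]
```

View pics/cs8.png

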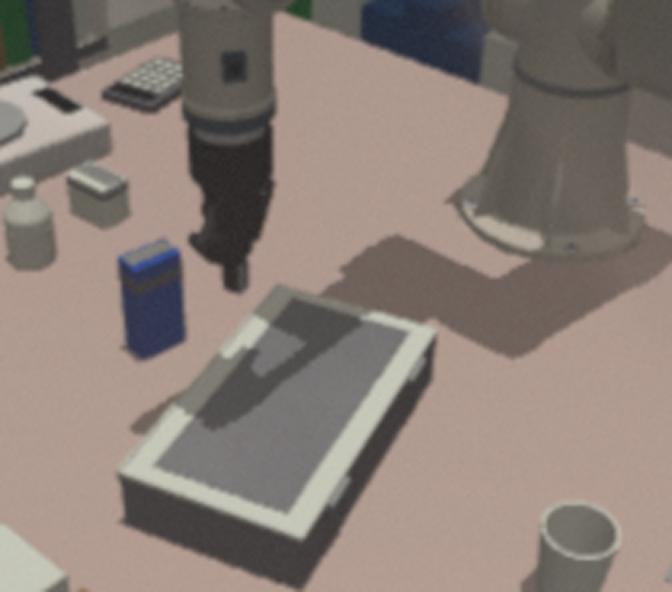

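View pics/top8.png

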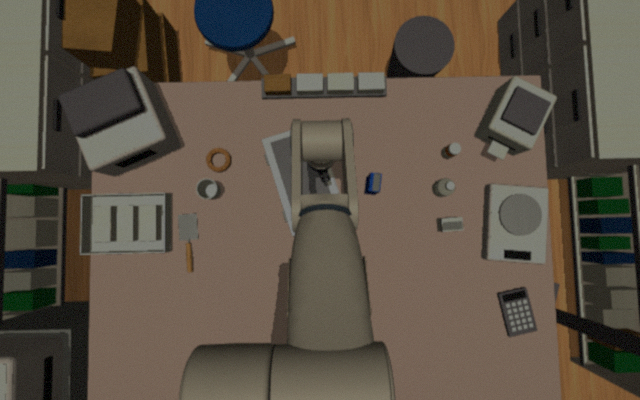

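View pics/wrist8.png

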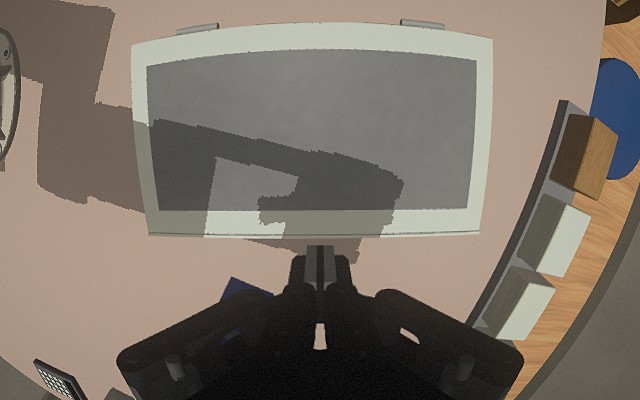

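The lid lies flush on the rim in the side and wrist views. The bystanders are where they were, and the robot is clear of everything. I let it settle, then hand in.

```bash
python3 -m crank '[[0,0,0,0,0,0,-1],[0,0,0,0,0,0,-1],[0,0,0,0,0,0,-1],[0,0,0,0,0,0,-1],[0,0,0,0,0,0,-1],[0,0,0,0,0,0,-1],[0,0,0,0,0,0,-1],[0,0,0,0,0,0,-1],[0,0,0,0,0,0,-1],[0,0,0,0,0,0,-1]]'; python3 - <<'E'
from h import *
S2=lambda x,y:(220+x/3.2,90+y/3.2)
print(plane('side',*S2(122,470),71.5),plane('side',*S2(278,287),71.5))
print(order.sign_off())
E
```

```text
clock: 11.68
eef_pos: [604.8, 4.5, 192.3]
tcp_rot: [-1.562, 0.014, 0.283]
contact_force: [-0.6, -0.1, 0.3]
opening: 0.005
[770.49935911  14.64846965  71.5       ] [455.21323203 -79.95466078  71.5       ]
the job is handed in; nothing more can be done
None
```

The carton is lying flat in the box, the lid is shut, and the job was handed in at about 11.7 s.

- **Carton:** I pushed the white carton over with shut fingertips, towards the -x end of the box, which had more room. The wrist view taken before I touched the lid showed it lying flat, with the flat pack and the vial unmoved.
- **Lid:** I then pushed the lid over from its outer side and down. The fingertips stopped at about 71.5 mm, which is the lid's shut height, with about 9 N on the tool. I pressed a little further before backing off.
- **Last checks:** After I backed off, the side and wrist views showed the lid flush on the rim. With its free-edge corners taken at 71.5 mm, they fall within about 5 mm of the box's measured rim corners. The bystanders outside the box looked unmoved. The arm was clear of everything, with no contact force.

None of these checks failed. I could not see inside the box once the lid was shut. The top view's measure of the box came out about 10 mm short of its stated 340 mm length, but that made no difference to the moves.

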